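# Heft the pouring scoops and re-tip the one that is not empty

## Robot

A 6-joint arm with a two-finger parallel gripper is mounted at the origin on the work surface. World frame = base frame: x ahead of the robot, y to its left, z up, the work surface at z = 0. Lengths are in m, angles in rad, forces in N, time in s.
With the tool pointing down it reaches from about 0.225 to 0.875 m from the base axis. Payload 3.4 kg.
Tool frame: the origin (TCP) lies on the centre line of the jaws, within the pads' length; the fingertips stand 17 mm ahead of it and the grasp point (between the pads) lies 2 mm behind it (manip.finger_overhang is the distance from the TCP to the fingertips, in m); y points along the fingers, x is the direction in which the jaws open and shut, and the axes are right-handed (so a half turn about y gives the same grasp; the last joint's range is limited). The gripper opens to 85 mm and grips with 20 to 120 N. Pads are 22 mm wide; open, the fingers measure 114 mm over their backs; the gripper's body (76 mm by 85 mm) begins 54 mm behind the grasp point. The pads swing forward as they close: fully open they stand 13 mm farther back than shut.
Start: joints at [1.037, 0.276, 1.505, -0, 1.361, -0.121], TCP at [0.231, 0.527, 0.248] pointing down, gripper open.
Joint ranges: [-2.89, 2.89], [-0.75, 2.08], [0.22, 2.7], [-1.18, 4.32], [0.11, 2.71], [-2.7, 2.7]. Speed limits (rad/s): [2.57, 2.57, 3.14, 3.14, 3.14, 3.14].

## Interface

Orientations are given as a unit quaternion [w, x, y, z].
In Python, from rig import manip gives the robot as it stands.
- The arm moves only by the tool arm_command, never from a script. Its argument "commands" is a list of rows, each a list of 3 entries, a list of its own where there are three numbers: the finger opening in cm, from 0 to 8.54, then the shift along the world's x, y, z in cm, then the turn about the world's z in rad. A call has 1 to 12 rows; each row shifts and turns the commanded pose from where the row before left it; what a row does not reach is not made up. A row lasts 1/10 s, in which the tool goes at most 50 mm and 8.59 degrees, less where a joint would pass 70% of its speed; a pose out of reach is approached as far as the arm can. A call with a gripper value outside its range is refused whole. The fingers move at their own pace and stop on an object; "grip_force" is the grip in N (left out, the last holds). Time passes only in rows, so rows that do not move let the fingers close. It gives the time, the measured TCP pose, the force and the opening at its end, in the units of the state.
- manip.get_state(): the state, without advancing time (a new reading comes with each control period).
- manip.get_image(name): name is "side" or "top"; returns a dict with "pixels" (420x560x3 uint8, red, green, blue), "range_z" (420x560 float32, m along the optical axis (not along the pixel's ray), 0 where there is no reading), "intrinsics" (3x3 intrinsics, pixels), "R" (3x3) and "t" (3): a world point X has camera coordinates R X + t. Camera axes: x right, y down, z forward; pixel columns grow to the right and rows downward; lengths in m; the calibration is good to about 2 mm. A picture is of the moment at which its call begins.
- manip.sign_off(): hands the job in, once; it reports no verdict.
The state is a dict: "clock": time; "qpos": joint angles; "qd": joint speeds; "effort": joint torques, N m; "position": TCP position; "ee_rot": TCP orientation; "contact_force": force on the tool from outside, world axes, zero at the start; "moment": the same for the moment, N m; "width": finger opening in m.
Only numpy, scipy, OpenCV 4.12 (cv2) and the standard library are available. Lean on these libraries where they do the work, as an engineer would, in place of code of your own. Each camera call takes 0.05 s, during which the arm holds its last target.

## Task

Both pouring scoops were meant to have been emptied into the wooden sorting tray, but one of them still hides three brass beads under its hood. Lift a scoop level off the bench to judge by its weight which one it is, tip only that one, spout down over the tray, until all the beads lie in the tray, and leave both scoops standing upright on the bench beside the tray.

Things in the scene. Friction and masses are not known exactly. Their poses are not given: they have to be found in the camera images.
- scoop_a_grip (a point): centre of the dark wood grip block (16 mm in x, 56 in y, 30 high) on top of one of two identical loose aluminium pouring scoops, 95 mm above its underside, 18 mm free under the block. z up; spout towards -x, about facing the robot. Body 65 x 66 mm, 62 high, hooded, open only at the spout. Empty 180 g (+-10 %); three hidden solid brass 22 mm beads in one of the two scoops add 141 g
- scoop_b_grip (a point): the same point of the other scoop, same looks and sizes. On both, the spout is a chute rising at 22 degrees to a lip 90 mm from the grip's axis towards -x and 28 mm above the underside: tipped spout-down about y by 40 to 60 degrees, the beads roll out within a second. At 45 degrees the lip is 111 mm lower than the grip point and 16 mm spoutward of it
- tray: open wooden sorting tray fixed to the bench, empty at the start, 200 mm along its x, 180 mm along its y, 40 mm high, walls and floor 6 mm; origin at the centre of its underside, on the bench; z up
Not all that is in view belongs to the job. Leave any blue look-alike of the part that bears scoop_b_grip alone.

How it is judged:
On the way, in this order (a step that is already met when the one before it is completed fails the run):
1. a scoop is lifted level, clear of the bench, for a moment (((height (world z) of scoop_a_grip above 0.11 m and angle between scoop_a_grip's own z axis and vertical below 0.3 rad) or (height (world z) of scoop_b_grip above 0.11 m and angle between scoop_b_grip's own z axis and vertical below 0.3 rad))), for 0.2 s.
2. a scoop is tipped beyond 30 degrees over the tray (((angle between scoop_a_grip's own z axis and vertical above 0.5 rad and horizontal distance between scoop_a_grip and tray below 0.2 m) or (angle between scoop_b_grip's own z axis and vertical above 0.5 rad and horizontal distance between scoop_b_grip and tray below 0.2 m))), for 0.1 s.
At the end, for the whole second after the job is handed in: The tray bears the weight of all three beads (over 1.15 N; two would be 0.92 N), neither scoop holds any, and both scoops stand upright (within 7 degrees) on the bench itself, outside the tray (contact force between tray and anything else above 1.15 N and angle between each of scoop_a_grip, scoop_b_grip's own z axis and vertical below 0.12 rad and height (world z) of scoop_a_grip between 0.088 and 0.099 m and not (contact force between scoop_a and anything else above 2.4 N) and height (world z) of scoop_b_grip between 0.088 and 0.099 m and not (contact force between scoop_b and anything else above 2.4 N)); the robot touches nothing.
It fails at once if the empty scoop is tipped beyond 30 degrees (while the other, standing on the bench, bears more than an empty scoop's weight) ((angle between scoop_a_grip's own z axis and vertical above 0.5 rad and contact force between scoop_b and anything else above 2.4 N) or (angle between scoop_b_grip's own z axis and vertical above 0.5 rad and contact force between scoop_a and anything else above 2.4 N)).
It also fails if it takes over 67 s, if anything falls off the work surface, if the arm or the gripper's body presses on something with over 40 N, if the wrist force passes 120 N, or if a joint passes its speed limit or range.

## Working session

There is one attempt and no reset: what is moved stays moved. The work goes in short steps, Python scripts to look and compute and a tool call to move; the robot and the scene stay as the last step left them, time stands still between calls to the robot, and variables do not carry over. Pictures are saved under pics/ and viewed, and the job is handed in when it is done.

Besides the shell and the picture viewer there is one more tool, called after "Emit:" by a JSON object that holds its "fn" and its "kwargs". arm_command: Moves the arm, as the interface text tells. Its arguments: {"type":"object","properties":{"commands":{"type":"array"},"grip_force":{"type":"number"}},"required":["commands"]}

```bash
ls; mkdir -p pics; python3 - <<'E'
from rig import manip
import cv2,numpy as np
print(manip.get_state()); print([a for a in dir(manip) if a[0]!='_'])
for n in("side","top"):
    d=manip.get_image(n); np.savez(f"pics/{n}0.npz",**d); cv2.imwrite(f"pics/{n}0.png",d["pixels"][:,:,::-1]); print(n,d["intrinsics"],d["R"],d["t"])
E
```

```text
pics
{'clock': 0.0, 'qpos': array([ 1.03700922e+00,  2.76600401e-01,  1.50613940e+00,  6.97374959e-06,
        1.36069519e+00, -1.21003230e-01]), 'qd': array([-1.42728683e-03, -4.15487552e-04, -5.64335722e-04, -7.10349287e-05,
       -1.37799424e-03, -1.60318844e-03]), 'effort': array([-1.32669811e-03, -4.16783810e+01, -2.45798117e+01, -2.44415805e-04,
        1.13887555e-02, -4.66350414e-06]), 'position': array([0.2304166 , 0.52627029, 0.2474341 ]), 'ee_rot': array([-0.59156741,  0.59213909,  0.38633757, -0.38750817]), 'contact_force': array([0.21643729, 0.83453597, 0.042164  ]), 'moment': array([ 0.01926582, -0.03068257, -0.0215709 ]), 'width': 0.08506769480859958}
['MotionError', 'finger_overhang', 'get_image', 'get_state', 'sign_off']
side [[545.11452253   0.         273.96929801]
 [  0.         545.11452253 210.66421506]
 [  0.           0.           1.        ]] [[ 0.91393511 -0.40546585  0.01789052]
 [-0.30134924 -0.70745994 -0.63928794]
 [ 0.27186626  0.5788764  -0.7687593 ]] [-0.41148387  0.18086     1.30277644]
top [[422.09414763   0.         280.56141428]
 [  0.         422.09414763 203.81558259]
 [  0.           0.           1.        ]] [[-0.00328156 -0.9995336  -0.03036149]
 [-0.99870151  0.00481934 -0.05071549]
 [ 0.05083815  0.03015564 -0.99825153]] [0.01983287 0.43245837 1.2103594 ]
```

View pics/side0.png

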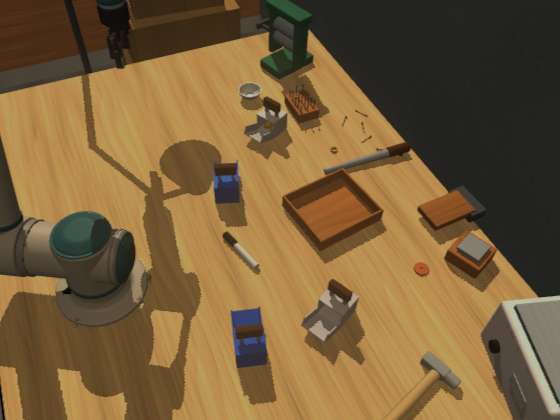

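View pics/top0.png

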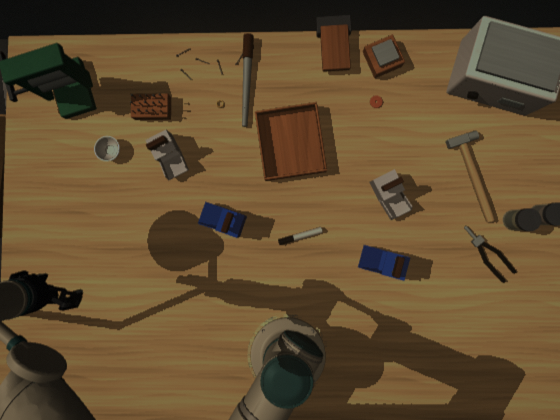

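```bash
python3 - <<'E'
import cv2,numpy as np
t=np.load("pics/top0.npz")["pixels"][:,:,::-1];s=np.load("pics/side0.npz")["pixels"][:,:,::-1]
f=lambda im,x,y,w=35:cv2.resize(np.ascontiguousarray(im[y-w:y+w,x-w:x+w]),(390,290*390//390+0) if 0 else (295,295),interpolation=cv2.INTER_CUBIC)
cv2.imwrite("pics/crop0.png",np.vstack([np.hstack([f(t,170,155),f(s,268,120)]),np.hstack([f(t,392,195),f(s,332,308)])]))
E
```

```text
(no output)
```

View pics/crop0.png

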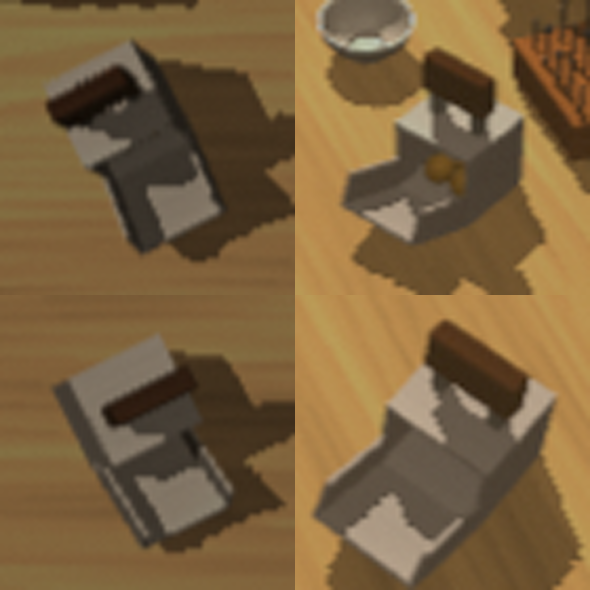

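The top view shows two grey scoops at (168,155) and (392,195), and blue look-alikes at (222,220) and (385,263), which I'll leave alone. In the side crop, brass beads can be seen inside the scoop at top (168,155) / side (268,120). That makes it the likely loaded one, so I'll weigh it first.

```bash
cat > h.py <<'E'
import numpy as np,cv2
def ray(d,uv,z):
    K,R,t=d["intrinsics"],d["R"],d["t"]
    c=-R.T@t; v=R.T@np.linalg.inv(K)@np.array([uv[0],uv[1],1.])
    return c+v*(z-c[2])/v[2]
def cloud(d):
    K,R,t=d["intrinsics"],d["R"],d["t"]; Z=d["range_z"].astype(float)
    v,u=np.mgrid[:Z.shape[0],:Z.shape[1]]
    P=np.stack([(u-K[0,2])/K[0,0]*Z,(v-K[1,2])/K[1,1]*Z,Z],-1)
    W=(P-t)@R; W[Z<=0]=np.nan
    return W
E
python3 - <<'E'
from h import *
for n,rois in(("top",dict(A=(145,130,175,155),B=(378,170,408,195),tray=(252,98,332,186))),("side",dict(A=(258,92,284,114),B=(325,278,356,304),tray=(280,170,385,248)))):
    d=np.load(f"pics/{n}0.npz"); d={k:d[k] for k in d}; W=cloud(d); px=d["pixels"].astype(int)
    hsv=cv2.cvtColor(d["pixels"],cv2.COLOR_RGB2HSV)
    for k,(x0,y0,x1,y1) in rois.items():
        sl=np.s_[y0:y1,x0:x1]
        w=W[sl].reshape(-1,3); 
        if k=="tray":
            m=(w[:,2]>.030)&(w[:,2]<.046)
        else:
            h=hsv[sl].reshape(-1,3); m=(w[:,2]>.100)&(w[:,2]<.118)&(h[:,1]>90)
        p=w[m]; r=cv2.minAreaRect((p[:,:2]*1000).astype(np.float32))
        print(n,k,m.sum(),"z",np.nanpercentile(p[:,2],[5,50,95]).round(3),"mean",p.mean(0).round(4),"rect mm",np.round(r[0],1),np.round(r[1],1),round(r[2],1))
        print(cv2.boxPoints(r).round(0).tolist())
E
```

```text
top A 124 z [0.103 0.109 0.113] mean [0.5968 0.3531 0.1089] rect mm [597.5 353.7] [15.8 54.8] 28.6
[[577.0, 374.0], [604.0, 326.0], [618.0, 333.0], [591.0, 382.0]]
top B 116 z [0.106 0.11  0.113] mean [ 0.4804 -0.2824  0.1098] rect mm [ 480.9 -282. ] [14.2 55.1] 26.5
[[462.0, -261.0], [487.0, -310.0], [499.0, -304.0], [475.0, -254.0]]
top tray 626 z [0.033 0.039 0.044] mean [ 0.6155 -0.0125  0.039 ] rect mm [613.1 -10.8] [201.3 180.1] 8.1
[[501.0, 64.0], [526.0, -114.0], [725.0, -86.0], [700.0, 93.0]]
side A 103 z [0.101 0.108 0.112] mean [0.5953 0.3531 0.1075] rect mm [594.8 355. ] [19.8 56.8] 30.4
[[572.0, 375.0], [601.0, 326.0], [618.0, 336.0], [589.0, 385.0]]
side B 198 z [0.101 0.109 0.112] mean [ 0.4787 -0.284   0.1082] rect mm [ 479.4 -281.9] [18.1 56. ] 27.3
[[459.0, -261.0], [484.0, -311.0], [500.0, -303.0], [475.0, -253.0]]
side tray 867 z [0.031 0.037 0.043] mean [ 0.6071 -0.0149  0.0371] rect mm [611.3  -9.5] [205.2 185.4] 8.5
[[496.0, 67.0], [524.0, -116.0], [727.0, -86.0], [699.0, 97.0]]
```

```bash
python3 - <<'E'
from rig import manip
from scipy.spatial.transform import Rotation as R
import numpy as np
s=manip.get_state();q=s["ee_rot"];M=R.from_quat([q[1],q[2],q[3],q[0]]).as_matrix();print(M.round(3)); print(np.degrees(np.arctan2(M[1,0],M[0,0])), manip.finger_overhang)
print((np.array([.596,.354,.093])-s["position"])*100)
E
```

```text
[[ 0.401 -0.001 -0.916]
 [ 0.916 -0.001  0.401]
 [-0.002 -1.     0.   ]]
66.35315401367362 0.017
[ 36.55824998 -17.23308376 -15.45374349]
```

Emit:
{"fn": "arm_command", "kwargs": {"commands": [[8.5,[3.6,-1.7,0],0.09],[8.5,[3.6,-1.7,0],0.09],[8.5,[3.6,-1.7,0],0.09],[8.5,[3.6,-1.7,0],0.09],[8.5,[3.6,-1.7,0],0.09],[8.5,[3.6,-1.7,0],0.09],[8.5,[3.6,-1.7,0],0.09],[8.5,[3.6,-1.7,0],0.09],[8.5,[3.6,-1.7,0],0.09],[8.5,[3.6,-1.7,0],0.09],[8.5,[0,0,0],0]], "grip_force": 40}}

```text
clock: 1.2
position: [0.5953, 0.3536, 0.2466]
ee_rot: [0.365, -0.367, -0.605, 0.606]
contact_force: [0.1, 0.7, 0.2]
width: 0.0849
```

```bash
cat >> h.py <<'E'
from scipy.spatial.transform import Rotation as Ro
def st():
    from rig import manip
    s=manip.get_state();q=s["ee_rot"];M=Ro.from_quat([q[1],q[2],q[3],q[0]]).as_matrix()
    yaw=np.degrees(np.arctan2(M[1,0],M[0,0]))
    print("t",round(s["clock"],2),"pos",s["position"].round(4),"jawyaw",yaw.round(1),"F",s["contact_force"].round(2),"M",s["moment"].round(3),"w",round(s["width"],4),"q",s["qpos"].round(2)); return s
def pic(name):
    from rig import manip
    r={}
    for n in("side","top"):
        d=manip.get_image(n); np.savez(f"pics/{n}{name}.npz",**d); r[n]=d
    cv2.imwrite(f"pics/s{name}.png",r["side"]["pixels"][:,:,::-1]);cv2.imwrite(f"pics/t{name}.png",r["top"]["pixels"][:,:,::-1]); return r
E
python3 -c "from h import *;st()"
```

```text
t 1.2 pos [0.5953 0.3536 0.2466] jawyaw 117.7 F [0.11 0.69 0.15] M [0.011 0.076 0.072] w 0.0849 q [ 0.44  0.46  1.23 -0.    1.46 -1.62]
```

Emit:
{"fn": "arm_command", "kwargs": {"commands": [[8.5,[0.1,0,-3.9],0.025],[8.5,[0,0,-3.9],0],[8.5,[0,0,-3.7],0],[8.5,[0,0,-2.5],0],[8.5,[0,0,-1.3],0],[8.5,[0,0,0],0],[5,[0,0,0],0],[5,[0,0,0],0],[5,[0,0,0],0],[5,[0,0,0],0],[5,[0,0,0],0]]}}

```text
clock: 2.3
position: [0.5932, 0.3569, 0.0978]
ee_rot: [-0.356, 0.358, 0.612, -0.609]
contact_force: [0.7, -2.4, 7.2]
width: 0.0559
```

```bash
python3 -c "from h import *;st();pic('1')"
```

```text
t 2.3 pos [0.5932 0.3569 0.0978] jawyaw 119.3 F [ 0.66 -2.38  7.17] M [-0.321 -0.114  0.014] w 0.0559 q [ 0.44  0.55  1.45 -0.    1.14 -1.64]
```

View pics/s1.png

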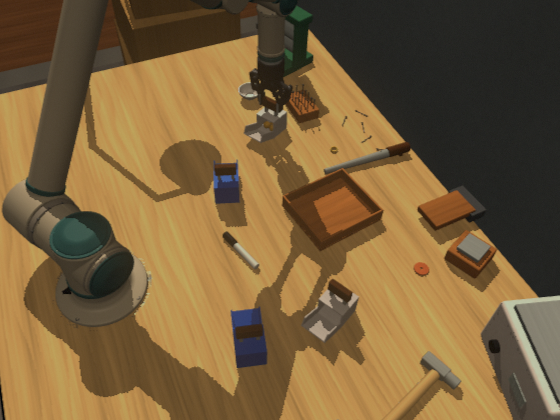

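Emit:
{"fn": "arm_command", "kwargs": {"commands": [[5,[0,0,1],0],[5,[0,0,2],0],[5,[0,0,2],0],[5,[0,0,1],0],[5,[0,0,0],0],[5,[0,0,0],0],[5,[0,0,0],0],[5,[0,0,0],0]]}}

```text
clock: 3.2
position: [0.591, 0.3565, 0.154]
ee_rot: [0.358, -0.357, -0.61, 0.611]
contact_force: [-0.1, -0.2, -3.2]
width: 0.0554
```

```bash
python3 -c "
from h import *;st();r=pic('2');st()
s=r['side']['pixels'][:,:,::-1]
cv2.imwrite('pics/c2.png',cv2.resize(np.ascontiguousarray(s[60:160,210:330]),(720,600),interpolation=cv2.INTER_CUBIC))"
```

```text
t 3.2 pos [0.591  0.3565 0.154 ] jawyaw 119.3 F [-0.12 -0.17 -3.17] M [-0.059  0.    -0.056] w 0.0554 q [ 0.44  0.51  1.38  0.    1.26 -1.64]
t 3.3 pos [0.5914 0.3566 0.1544] jawyaw 119.3 F [-0.69 -0.71 -3.56] M [-0.015  0.036 -0.037] w 0.0556 q [ 0.44  0.51  1.37  0.    1.26 -1.64]
```

View pics/c2.png

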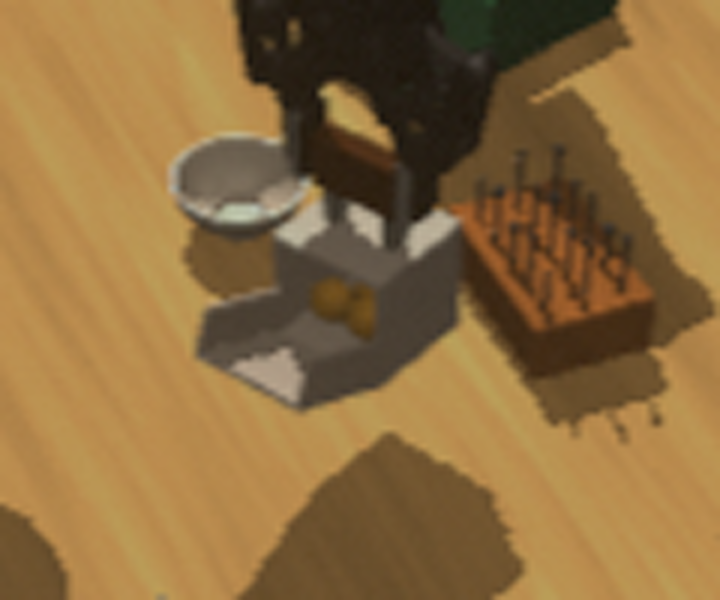

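The scoop weighs about 3.3 N, against 1.8 N empty and 3.15 N loaded, and the beads are visible, so this is the loaded one. Next I'll check the body's extents in the scoop's own frame.

```bash
python3 - <<'E'
from h import *
for n in("top","side"):
    d=np.load(f"pics/{n}0.npz"); W=cloud(d).reshape(-1,3)
    for k,c,yaw in(("A",(.596,.354),29.3),("B",(.480,-.282),27)):
        a=np.radians(yaw); D=W[:,:2]-c; x=D@[np.cos(a),np.sin(a)]; y=D@[-np.sin(a),np.cos(a)]
        m=(abs(x)<.11)&(abs(y)<.04)&(W[:,2]>.058)&(W[:,2]<.066)
        l=(abs(x)<.12)&(abs(y)<.04)&(W[:,2]>.012)
        print(n,k,"hood x",np.percentile(x[m],[2,98]).round(4),"y",np.percentile(y[m],[2,98]).round(4),"all x",np.percentile(x[l],[1,99]).round(4))
        for lo in np.arange(-.1,.05,.01):
            q=(x>lo)&(x<lo+.01)&(abs(y)<.02)&(W[:,2]<.075)
            print(round(lo,2),np.nanmedian(W[q,2]).round(3),end=' | ')
        print()
E
```

```text
top A hood x [-0.0271  0.0366] y [-0.0336  0.0306] all x [-0.0868  0.1188]
-0.1 -0.001 | -0.09 0.024 | -0.08 0.024 | -0.07 0.02 | -0.06 0.015 | -0.05 0.011 | -0.04 0.008 | -0.03 0.009 | -0.02 0.06 | -0.01 0.062 | -0.0 0.06 | 0.01 nan | 0.02 0.062 | 0.03 0.063 | 0.04 nan | 0.05 0.002 | 
top B hood x [-0.0279  0.0342] y [-0.0328  0.0313] all x [-0.0882  0.0342]
-0.1 0.0 | -0.09 0.026 | -0.08 0.022 | -0.07 0.019 | -0.06 0.016 | -0.05 0.01 | -0.04 0.007 | -0.03 0.062 | -0.02 0.063 | -0.01 0.062 | -0.0 0.063 | 0.01 0.062 | 0.02 0.063 | 0.03 0.059 | 0.04 -0.0 | 0.05 0.0 | 
side A hood x [-0.0279  0.0347] y [-0.0314  0.0339] all x [-0.0879  0.1186]
-0.1 -0.001 | -0.09 0.003 | -0.08 0.002 | -0.07 0.018 | -0.06 0.015 | -0.05 0.01 | -0.04 0.008 | -0.03 0.06 | -0.02 0.022 | -0.01 0.059 | -0.0 0.062 | 0.01 0.06 | 0.02 0.062 | 0.03 0.061 | 0.04 nan | 0.05 0.001 | 
side B hood x [-0.0299  0.0313] y [-0.0325  0.0323] all x [-0.0902  0.031 ]
-0.1 0.0 | -0.09 0.003 | -0.08 0.021 | -0.07 0.018 | -0.06 0.015 | -0.05 0.009 | -0.04 0.006 | -0.03 0.058 | -0.02 0.057 | -0.01 0.06 | -0.0 0.06 | 0.01 nan | 0.02 0.061 | 0.03 0.059 | 0.04 nan | 0.05 nan |
  return np.nanmean(a, axis, out=out, keepdims=keepdims)
```

Emit:
{"fn": "arm_command", "kwargs": {"commands": [[5,[0.9,-3.5,0.5],-0.037],[5,[0.9,-3.6,0.5],-0.037],[5,[0.9,-3.6,0],-0.037],[5,[0.9,-3.6,0],-0.037],[5,[0.9,-3.6,0],-0.037],[5,[0.9,-3.6,0],-0.037],[5,[0.9,-3.6,0],-0.037],[5,[0.9,-3.6,0],-0.037],[5,[0.9,-3.6,0],-0.037],[5,[0.9,-3.5,0],-0.037],[5,[0,0,0],0],[5,[0,0,0],0]]}}

```text
clock: 4.5
position: [0.6816, -0.0022, 0.1648]
ee_rot: [0.464, -0.463, -0.534, 0.534]
contact_force: [0.3, 0.4, -3.1]
width: 0.0555
```

```bash
python3 -c "
from h import *;st();r=pic('3')
s=r['side']['pixels'][:,:,::-1]
cv2.imwrite('pics/c3.png',cv2.resize(np.ascontiguousarray(s[110:260,270:450]),(720,600),interpolation=cv2.INTER_CUBIC))"
```

```text
t 4.5 pos [ 0.6816 -0.0022  0.1648] jawyaw 98.0 F [ 0.33  0.42 -3.1 ] M [ 0.045  0.025 -0.016] w 0.0555 q [-0.11  0.49  1.38  0.    1.27 -1.82]
```

View pics/c3.png

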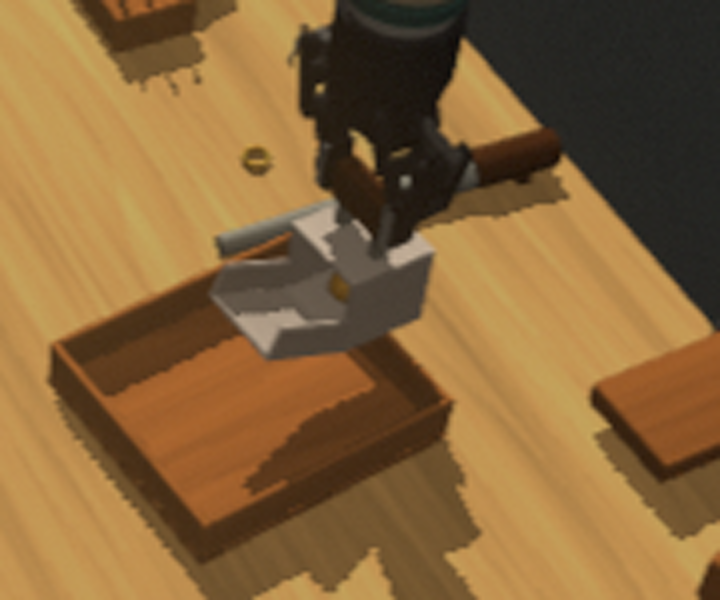

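Emit:
{"fn": "arm_command", "kwargs": {"commands": [[5,[0,0,-1.2],0],[5,[0,0,-1.0],0],[5,[0,0,-0.3],0],[5,[-0.3,0,-0.3],0],[5,[-0.6,-0.1,-0.3],0],[5,[-0.6,-0.1,-0.3],0],[5,[0,0,0],0]], "grip_force": 20}}

```text
clock: 5.3
position: [0.6672, -0.0042, 0.1328]
ee_rot: [-0.462, 0.465, 0.535, -0.534]
contact_force: [0.3, -2.6, 6.0]
width: 0.0553
```

```bash
cat >> h.py <<'E'
def look(n,box=(110,260,270,450)):
    st();r=pic(n);s=r['side']['pixels'][:,:,::-1];a,b,c,d=box
    cv2.imwrite(f'pics/c{n}.png',cv2.resize(np.ascontiguousarray(s[a:b,c:d]),(720,600),interpolation=cv2.INTER_CUBIC));return r
E
python3 -c "
from h import *;look('4')"
```

```text
t 5.3 pos [ 0.6672 -0.0042  0.1328] jawyaw 98.1 F [ 0.26 -2.63  5.99] M [-0.43  -0.323 -0.064] w 0.0553 q [-0.11  0.49  1.47 -0.    1.18 -1.82]
```

View pics/c4.png

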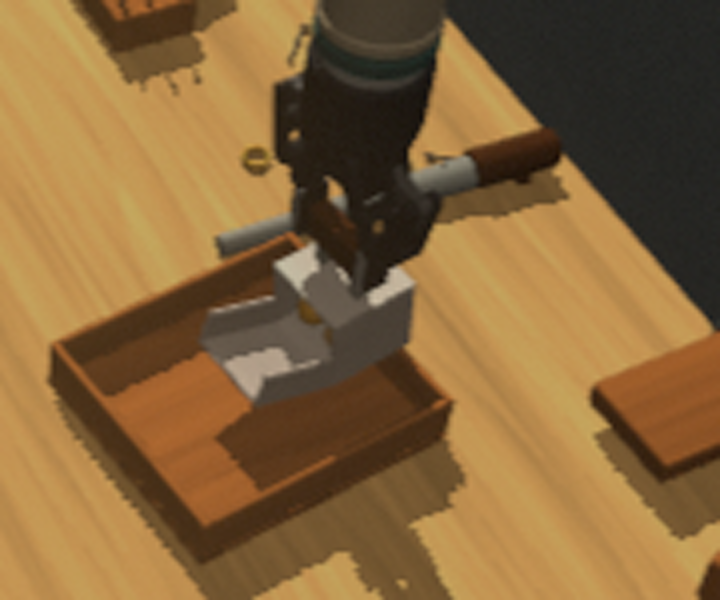

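Emit:
{"fn": "arm_command", "kwargs": {"commands": [[5,[-0.5,-0.1,-0.4],0],[5,[-0.5,-0.1,-0.4],0],[5,[-0.5,-0.1,-0.4],0],[5,[-0.5,-0.1,-0.4],0],[5,[0,0,0],0]]}}

```text
clock: 5.9
position: [0.6444, -0.0081, 0.1171]
ee_rot: [0.464, -0.463, -0.533, 0.535]
contact_force: [-6.4, -2.7, 11.5]
width: 0.0554
```

```bash
python3 -c "
from h import *;look('5')"
```

```text
t 5.9 pos [ 0.6444 -0.0081  0.1171] jawyaw 98.1 F [-6.4  -2.67 11.54] M [-0.362  0.597 -0.124] w 0.0554 q [-0.12  0.47  1.54 -0.    1.14 -1.83]
```

View pics/c5.png

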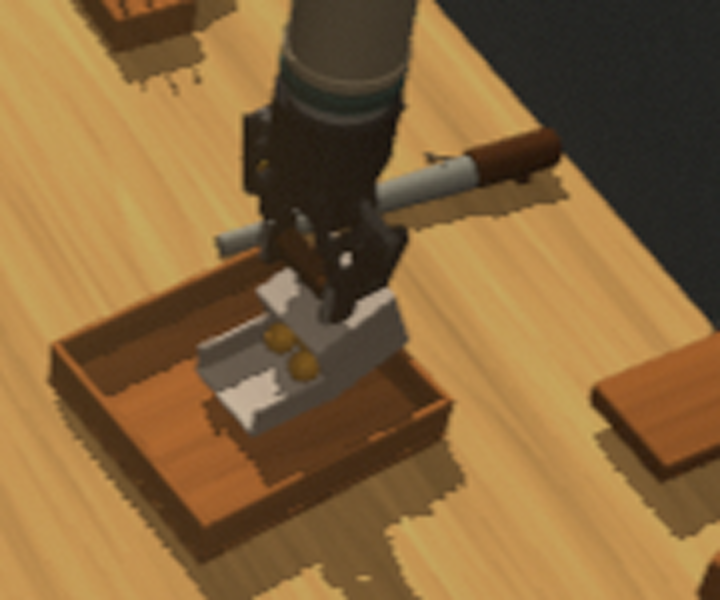

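```bash
cat >> h.py <<'E'
def tilt(r,g,yaw,lo=0.045):
    """fit flat grey hood plane near g (grip xyz)"""
    for n in r:
        W=cloud(r[n]).reshape(-1,3); h=cv2.cvtColor(r[n]["pixels"],cv2.COLOR_RGB2HSV).reshape(-1,3)
        a=np.radians(yaw);D=W-g; x=D[:,0]*np.cos(a)+D[:,1]*np.sin(a);y=-D[:,0]*np.sin(a)+D[:,1]*np.cos(a)
        m=(abs(y)<.04)&(x>-.12)&(x<.1)&(D[:,2]<-.01)&(h[:,1]<70)&(W[:,2]>.012)&(h[:,2]>60)
        print(n,m.sum()); best=None; P=np.c_[x,D[:,2]][m]
        # robust line in x-z (points of the hood top): RANSAC via cv2 not needed; Hough over angles
        for th in range(0,65,1):
            t=np.radians(th); nz=-P[:,0]*np.sin(t)+P[:,1]*np.cos(t)
            k=(abs(nz+.033)<.003).sum()
            if best is None or k>best[0]: best=(k,th)
        print(n,"tilt deg",best)
E
python3 -c "
from h import *
r={n:dict(np.load(f'pics/{n}5.npz')) for n in('top','side')}
tilt(r,np.array([.6444,-.0081,.115]),8.1)
r={n:dict(np.load(f'pics/{n}3.npz')) for n in('top','side')}
tilt(r,np.array([.6816,-.0022,.162]),8.1)"
```

```text
top 367
top tilt deg (np.int64(72), 19)
side 605
side tilt deg (np.int64(177), 21)
top 403
top tilt deg (np.int64(181), 0)
side 702
side tilt deg (np.int64(240), 0)
```

Fitting the hood plane gives a tilt of about 20°, so the block pivots in the pads against the tray's rear wall as planned. I'll repeat the move with the contact point further forward under the body.

Emit:
{"fn": "arm_command", "kwargs": {"commands": [[5,[0,0,1.0],0],[5,[0,0,1.5],0],[5,[1.2,0.2,0.2],0],[5,[1.5,0.2,0],0],[5,[0.5,0,0],0],[5,[0,0,-0.6],0],[5,[-0.2,0,-0.6],0],[5,[-0.6,-0.1,-0.4],0],[5,[-0.6,-0.1,-0.4],0],[5,[-0.5,-0.1,-0.4],0],[5,[0,0,0],0]]}}

```text
clock: 7.1
position: [0.6589, -0.006, 0.1216]
ee_rot: [-0.463, 0.464, 0.535, -0.534]
contact_force: [-4.3, 1.7, 13.4]
width: 0.0556
```

```bash
python3 -c "
from h import *;r=look('6');s=st();tilt(r,s['position']-[0,0,.002],8.1)"
```

```text
t 7.1 pos [ 0.6589 -0.006   0.1216] jawyaw 98.1 F [-4.27  1.69 13.44] M [ 0.266  0.285 -0.001] w 0.0556 q [-0.12  0.48  1.5   0.    1.15 -1.83]
t 7.2 pos [ 0.6589 -0.006   0.1216] jawyaw 98.1 F [-5.09  0.15 12.76] M [0.156 0.378 0.073] w 0.0556 q [-0.11  0.48  1.5   0.    1.15 -1.83]
side 499
side tilt deg (np.int64(139), 26)
top 183
top tilt deg (np.int64(42), 54)
```

View pics/c6.png

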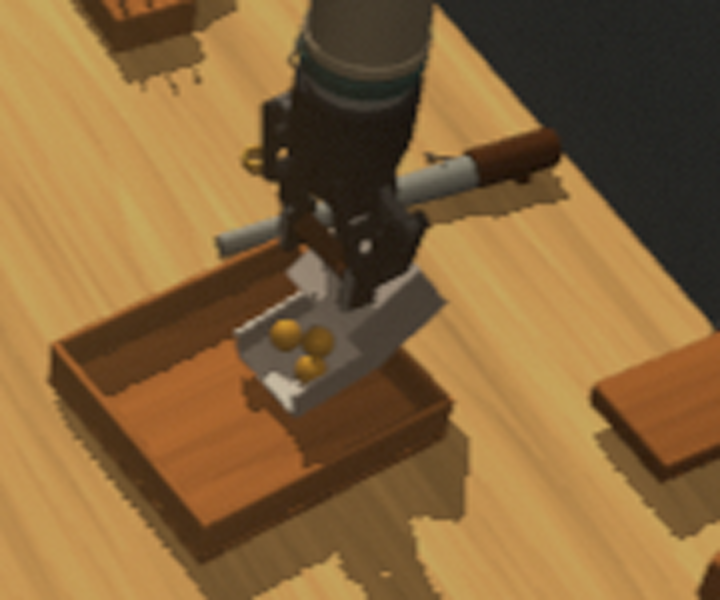

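Emit:
{"fn": "arm_command", "kwargs": {"commands": [[5,[-0.4,-0.1,-0.4],0],[5,[-0.5,-0.1,-0.3],0],[5,[-0.5,0,-0.3],0],[5,[0,0,0],0],[5,[0,0,0],0],[5,[0,0,0],0]]}}

```text
clock: 7.8
position: [0.6465, -0.0079, 0.1122]
ee_rot: [-0.462, 0.465, 0.536, -0.533]
contact_force: [-2.4, 1.3, 15.8]
width: 0.0552
```

```bash
python3 -c "
from h import *;r=look('7');s=st();tilt(r,s['position']-[0,0,.002],8.1)"
```

```text
t 7.8 pos [ 0.6465 -0.0079  0.1122] jawyaw 98.1 F [-2.41  1.27 15.83] M [0.317 0.203 0.048] w 0.0552 q [-0.12  0.47  1.55  0.    1.12 -1.83]
t 7.9 pos [ 0.6465 -0.008   0.1122] jawyaw 98.1 F [-2.65  1.35 14.56] M [0.315 0.188 0.048] w 0.0551 q [-0.12  0.47  1.55  0.    1.12 -1.83]
side 507
side tilt deg (np.int64(88), 31)
top 161
top tilt deg (np.int64(24), 64)
```

View pics/c7.png

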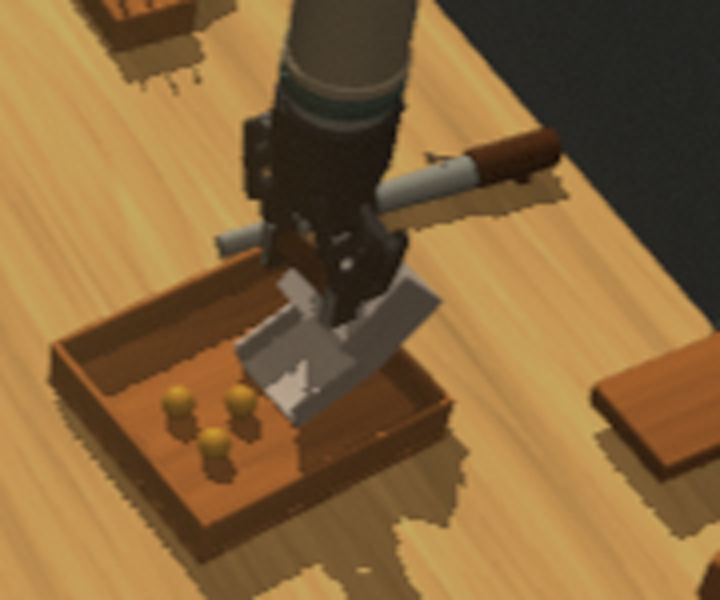

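All three beads are in the tray. To be well past 0.5 rad rather than near it, I'll do one more tipping stroke.

Emit:
{"fn": "arm_command", "kwargs": {"commands": [[5,[0,0,1.2],0],[5,[0,0,1.5],0],[5,[1.2,0.2,0],0],[5,[1.2,0.2,0],0],[5,[0.1,0,0],0],[5,[0,0,-0.6],0],[5,[-0.3,0,-0.6],0],[5,[-0.6,-0.1,-0.4],0],[5,[-0.6,-0.1,-0.4],0],[5,[0,0,0],0],[5,[0,0,0],0]]}}

```text
clock: 9.0
position: [0.6557, -0.0063, 0.1188]
ee_rot: [-0.462, 0.464, 0.535, -0.534]
contact_force: [-5.2, 0.7, 17.1]
width: 0.0557
```

```bash
python3 -c "
from h import *;r=look('8');s=st();tilt(r,s['position']-[0,0,.002],8.1)
# free plane fits: rear/hood points
for k in ('7','8'):
  d=dict(np.load(f'pics/side{k}.npz'));W=cloud(d);h=cv2.cvtColor(d['pixels'],cv2.COLOR_RGB2HSV)
  g=np.array([.6465,-.008,.11]) if k=='7' else s['position']
  a=np.radians(8.1);D=W-g;x=D[...,0]*np.cos(a)+D[...,1]*np.sin(a);y=-D[...,0]*np.sin(a)+D[...,1]*np.cos(a)
  m=(abs(y)<.036)&(x>-.12)&(x<.11)&(D[...,2]<.02)&(h[...,1]<80)&(W[...,2]>.012)&(h[...,2]>60)
  P=np.c_[x[m],D[...,2][m]]
  for th in range(20,60,2):
    t=np.radians(th);nz=-P[:,0]*np.sin(t)+P[:,1]*np.cos(t);H=np.histogram(nz,np.arange(-.06,0,.003));i=H[0].argmax();print(k,th,H[0][i],H[1][i].round(3),end=' | ')
  print()
"
```

```text
t 9.0 pos [ 0.6557 -0.0063  0.1188] jawyaw 98.2 F [-5.25  0.7  17.07] M [0.159 0.471 0.01 ] w 0.0557 q [-0.12  0.48  1.51  0.    1.14 -1.83]
t 9.1 pos [ 0.6557 -0.0064  0.1188] jawyaw 98.2 F [-5.5   0.2  16.98] M [0.106 0.484 0.005] w 0.0553 q [-0.12  0.48  1.51  0.    1.14 -1.83]
side 497
side tilt deg (np.int64(66), 10)
top 102
top tilt deg (np.int64(5), 62)
7 20 53 -0.033 | 7 22 52 -0.033 | 7 24 56 -0.033 | 7 26 54 -0.033 | 7 28 53 -0.033 | 7 30 58 -0.033 | 7 32 57 -0.033 | 7 34 53 -0.033 | 7 36 55 -0.033 | 7 38 56 -0.033 | 7 40 64 -0.033 | 7 42 62 -0.033 | 7 44 69 -0.033 | 7 46 62 -0.033 | 7 48 57 -0.033 | 7 50 61 -0.06 | 7 52 59 -0.06 | 7 54 61 -0.057 | 7 56 65 -0.057 | 7 58 58 -0.051 | 
8 20 36 -0.039 | 8 22 35 -0.036 | 8 24 36 -0.036 | 8 26 32 -0.036 | 8 28 32 -0.036 | 8 30 34 -0.036 | 8 32 37 -0.036 | 8 34 42 -0.036 | 8 36 39 -0.036 | 8 38 38 -0.036 | 8 40 37 -0.036 | 8 42 35 -0.033 | 8 44 40 -0.033 | 8 46 42 -0.06 | 8 48 39 -0.033 | 8 50 43 -0.033 | 8 52 43 -0.033 | 8 54 45 -0.06 | 8 56 56 -0.06 | 8 58 59 -0.06 |
```

View pics/c8.png

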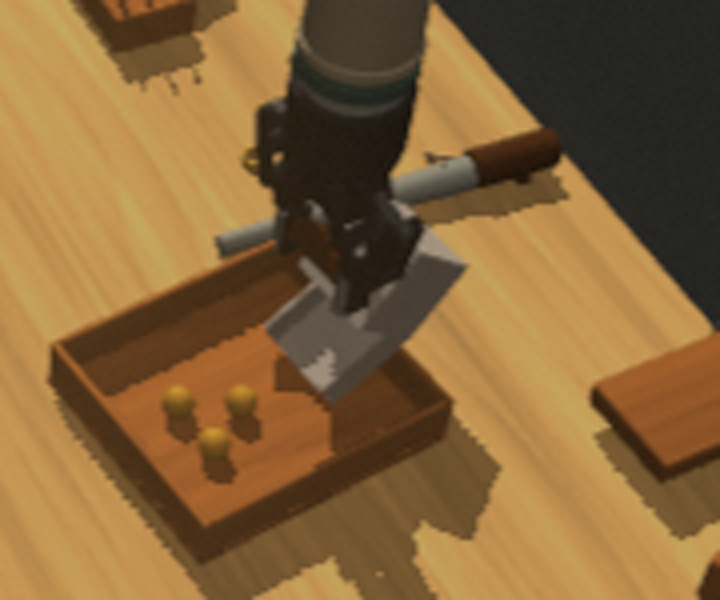

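Emit:
{"fn": "arm_command", "kwargs": {"commands": [[5,[0,0,2.5],0],[5,[0,0,3],0],[5,[0,0,2.5],0],[5,[-1.5,3.2,0],0],[5,[-1.5,3.2,0],0],[5,[-1.5,3.2,0],0],[5,[-1.5,3.2,0],0],[5,[-1.5,3.2,0],0],[5,[-1.5,3.2,0],0],[5,[-1.5,3.2,0],0],[5,[-1.1,3.2,0],0],[5,[0,0,0],0]]}}

```text
clock: 10.3
position: [0.5369, 0.2532, 0.1941]
ee_rot: [0.463, -0.461, -0.535, 0.536]
contact_force: [0.4, -1.1, -2.2]
width: 0.0551
```

```bash
python3 -c "
from h import *;r=look('9',(60,210,210,390))"
```

```text
t 10.3 pos [0.5369 0.2532 0.1941] jawyaw 98.4 F [ 0.35 -1.09 -2.16] M [-0.038  0.089 -0.036] w 0.0551 q [ 0.32  0.34  1.55  0.    1.26 -1.4 ]
```

View pics/c9.png

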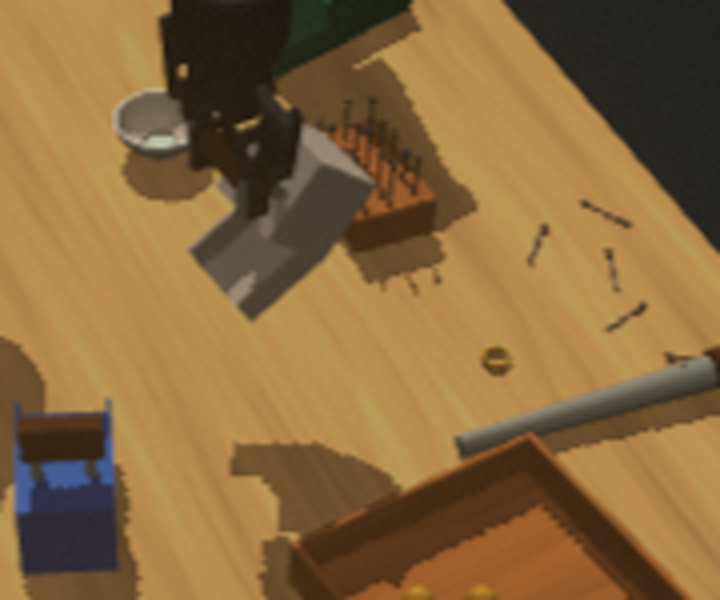

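View pics/t9.png

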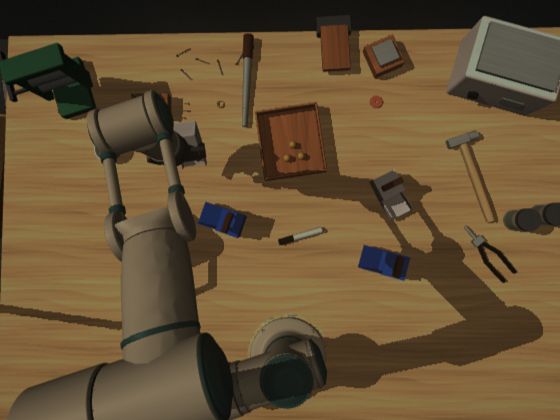

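```bash
cat >> h.py <<'E'
def lowpts(r,g,yaw=8.2):
    for n in r:
        d=r[n];W=cloud(d);h=cv2.cvtColor(d['pixels'],cv2.COLOR_RGB2HSV)
        a=np.radians(yaw);D=W-g;x=D[...,0]*np.cos(a)+D[...,1]*np.sin(a);y=-D[...,0]*np.sin(a)+D[...,1]*np.cos(a)
        m=(abs(y)<.038)&(x>-.12)&(x<.11)&(D[...,2]<-.02)&(h[...,1]<80)&(W[...,2]>.012)
        P=np.c_[x[m],y[m],D[...,2][m]]; o=P[:,2].argsort()[:12]; f=P[:,0].argsort()
        print(n,len(P),"lowest rel grip",np.median(P[o],0).round(3),"front",P[f[:6]].mean(0).round(3),"rear",P[f[-6:]].mean(0).round(3))
E
python3 -c "
from h import *
r={n:dict(np.load(f'pics/{n}9.npz')) for n in('top','side')};lowpts(r,np.array([.5369,.2532,.192]))"
```

```text
top 163 lowest rel grip [-0.111 -0.011 -0.16 ] front [-0.115 -0.015 -0.158] rear [ 0.099 -0.004 -0.024]
side 484 lowest rel grip [-0.107 -0.002 -0.151] front [-0.115 -0.019 -0.154] rear [ 0.097  0.003 -0.024]
```

Emit:
{"fn": "arm_command", "kwargs": {"commands": [[5,[0,0,-3],0],[5,[0,0,-3],0],[5,[0,0,-1.4],0],[5,[0.1,0,-0.4],0],[5,[0.5,0.1,-0.4],0],[5,[1,0.1,-0.2],0],[5,[1,0.1,-0.1],0],[5,[1,0.2,-0.2],0],[5,[1,0.1,-0.3],0],[5,[0,0,0],0]]}}

```text
clock: 11.4
position: [0.5879, 0.2562, 0.106]
ee_rot: [-0.463, 0.464, 0.535, -0.533]
contact_force: [0.5, -0.5, 2.5]
width: 0.0552
```

```bash
python3 -c "
from h import *;r=look('10',(60,210,190,370));s=st();lowpts(r,s['position']-[0,0,.002])"
```

```text
t 11.4 pos [0.5879 0.2562 0.106 ] jawyaw 98.1 F [ 0.48 -0.46  2.48] M [ 0.01  -0.103  0.006] w 0.0552 q [ 0.3   0.47  1.56  0.    1.1  -1.41]
t 11.5 pos [0.5874 0.2561 0.106 ] jawyaw 98.2 F [1.92 0.89 1.4 ] M [ 0.102 -0.321  0.04 ] w 0.0553 q [ 0.3   0.47  1.56 -0.    1.1  -1.41]
side 357 lowest rel grip [ 0.014  0.003 -0.091] front [-0.007 -0.031 -0.08 ] rear [ 0.101 -0.003 -0.027]
top 63 lowest rel grip [ 0.     0.026 -0.084] front [-0.007 -0.001 -0.08 ] rear [ 0.099 -0.002 -0.026]
```

View pics/c10.png

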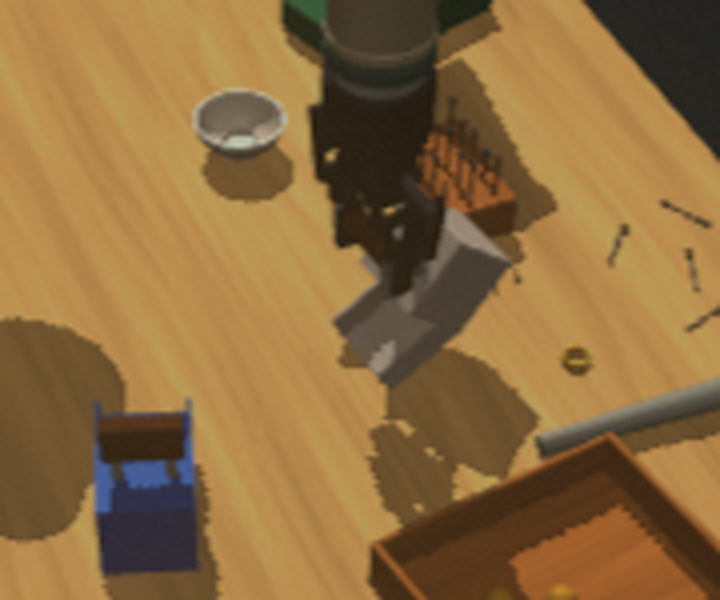

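Dragging on the bench didn't right it: the lip slid and the tilt is still about 55°. I'll hook the underside of the lip behind the tray's +x wall and draw back.

Emit:
{"fn": "arm_command", "kwargs": {"commands": [[5,[0,0,4],0],[5,[0,0,4],0],[5,[1.4,-3.2,0],0],[5,[1.4,-3.2,0],0],[5,[1.3,-3.2,0],0],[5,[1.3,-3.2,0],0],[5,[1.3,-3.2,0],0],[5,[1.3,-3.2,0],0],[5,[1.3,-3.1,0],0],[5,[1.4,-3.1,0],0],[5,[0,0,0],0]]}}

```text
clock: 12.6
position: [0.6938, -0.003, 0.1844]
ee_rot: [0.464, -0.465, -0.533, 0.534]
contact_force: [-0.2, 0.5, -2.8]
width: 0.0554
```

```bash
python3 -c "
from h import *;r=look('11');s=st();lowpts(r,s['position']-[0,0,.002])"
```

```text
t 12.6 pos [ 0.6938 -0.003   0.1844] jawyaw 97.9 F [-0.24  0.45 -2.83] M [-0.019  0.16   0.001] w 0.0554 q [-0.1   0.49  1.33 -0.    1.33 -1.81]
t 12.7 pos [0.692  0.0012 0.1844] jawyaw 98.1 F [-0.09  0.67 -1.88] M [0.008 0.076 0.042] w 0.0555 q [-0.1   0.49  1.33  0.    1.33 -1.81]
side 777 lowest rel grip [ 0.003  0.004 -0.102] front [-0.011 -0.015 -0.08 ] rear [ 0.099 -0.025 -0.026]
top 229 lowest rel grip [ 0.014 -0.01  -0.161] front [-0.005  0.008 -0.083] rear [ 0.021 -0.003 -0.09 ]
```

View pics/c11.png

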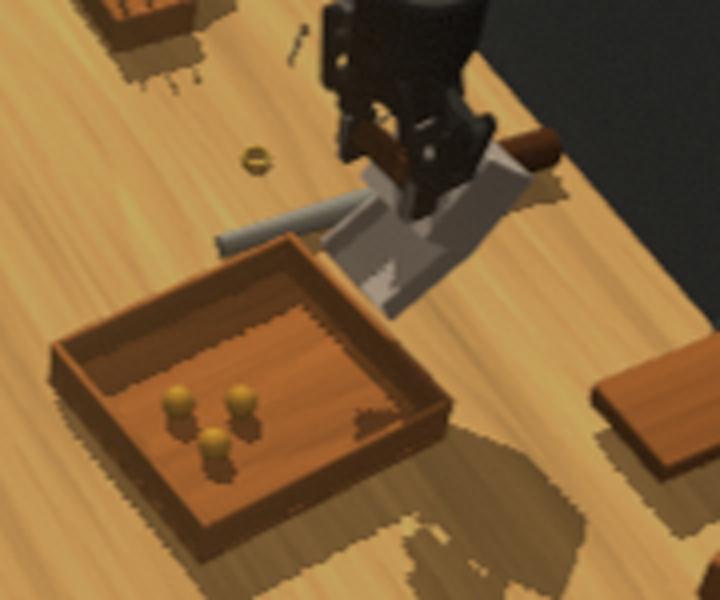

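Emit:
{"fn": "arm_command", "kwargs": {"commands": [[5,[0,0,-2.5],0],[5,[0,0,-2.0],0],[5,[0.5,0.1,0],0],[5,[0.5,0.1,0],0],[5,[0.6,0.1,0],0],[5,[0.6,0.1,-0.1],0],[5,[0.6,0.1,-0.1],0],[5,[0.6,0.1,-0.1],0],[5,[0,0,0],0]]}}

```text
clock: 13.6
position: [0.7288, 0.0084, 0.138]
ee_rot: [-0.462, 0.464, 0.535, -0.533]
contact_force: [-2.7, 1.1, 5.3]
width: 0.0557
```

```bash
python3 -c "
from h import *;r=look('12');s=st();lowpts(r,s['position']-[0,0,.002])"
```

```text
t 13.6 pos [0.7288 0.0084 0.138 ] jawyaw 98.2 F [-2.66  1.12  5.31] M [ 0.381  0.578 -0.016] w 0.0557 q [-0.08  0.57  1.3   0.    1.27 -1.8 ]
t 13.7 pos [0.7285 0.0083 0.1381] jawyaw 98.1 F [-1.02  2.59  4.24] M [ 0.465  0.403 -0.039] w 0.0552 q [-0.08  0.57  1.3   0.    1.27 -1.8 ]
side 974 lowest rel grip [-0.029 -0.004 -0.1  ] front [-0.037 -0.031 -0.08 ] rear [ 0.077 -0.032 -0.049]
top 231 lowest rel grip [-0.002 -0.012 -0.092] front [-0.013 -0.021 -0.092] rear [ 0.014 -0.005 -0.088]
```

View pics/c12.png

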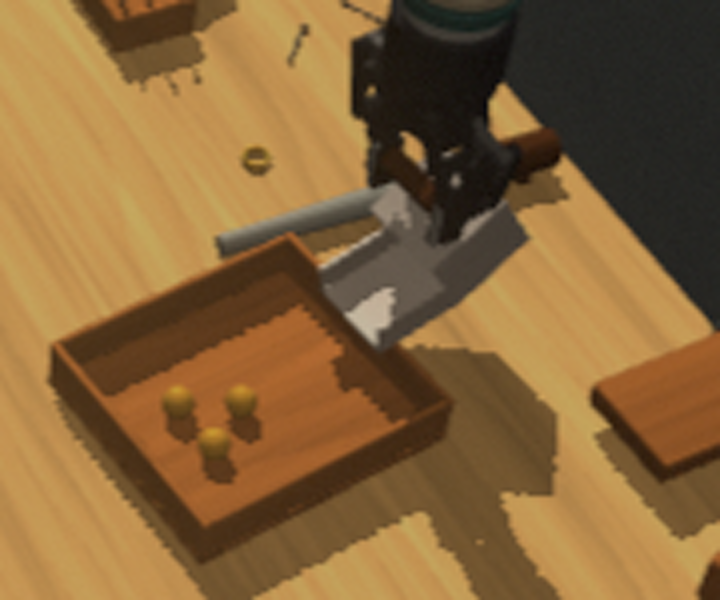

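Emit:
{"fn": "arm_command", "kwargs": {"commands": [[5,[0.6,0.1,-0.2],0],[5,[0.6,0.1,-0.2],0],[5,[0.6,0.1,-0.3],0],[5,[0.6,0.1,-0.3],0],[5,[0.5,0.1,-0.4],0],[5,[0.5,0.1,-0.5],0],[5,[0.4,0,-0.5],0],[5,[0,0,0],0]]}}

```text
clock: 14.5
position: [0.7709, 0.0143, 0.1173]
ee_rot: [-0.459, 0.467, 0.538, -0.53]
contact_force: [4.2, 3.2, 11.0]
width: 0.055
```

```bash
python3 -c "
from h import *;r=look('13');s=st();lowpts(r,s['position']-[0,0,.002]);tilt(r,s['position']-[0,0,.002],8.1)"
```

```text
t 14.5 pos [0.7709 0.0143 0.1173] jawyaw 98.1 F [ 4.25  3.24 11.  ] M [ 0.513 -0.456 -0.037] w 0.055 q [-0.07  0.64  1.22  0.    1.27 -1.79]
t 14.6 pos [0.7708 0.0143 0.1174] jawyaw 98.1 F [ 5.84  2.92 10.8 ] M [ 0.48  -0.52  -0.054] w 0.0554 q [-0.07  0.64  1.22  0.    1.27 -1.79]
side 1102 lowest rel grip [-0.012  0.005 -0.087] front [-0.078 -0.021 -0.066] rear [ 0.045 -0.031 -0.061]
top 112 lowest rel grip [-0.01  -0.013 -0.027] front [-0.017 -0.02  -0.025] rear [ 0.004  0.009 -0.023]
side 986
side tilt deg (np.int64(92), 28)
top 101
top tilt deg (np.int64(0), 0)
```

View pics/c13.png

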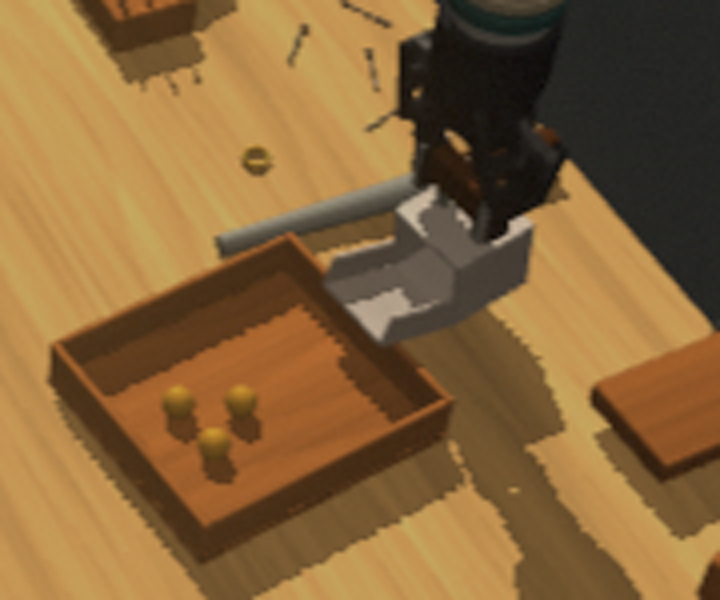

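Emit:
{"fn": "arm_command", "kwargs": {"commands": [[5,[0,0,2],0],[5,[0,0,3],0],[5,[-2.1,3.1,0],0],[5,[-2.1,3.1,0],0],[5,[-2.1,3.1,0],0],[5,[-2.1,3.1,0],0],[5,[-2.1,3.1,0],0],[5,[-2.1,3.1,0],0],[5,[-2.2,3.1,0],0],[5,[-2.2,3.1,0],0],[5,[0,0,0],0],[5,[0,0,0],0]]}}

```text
clock: 15.8
position: [0.5951, 0.2622, 0.1628]
ee_rot: [-0.462, 0.463, 0.535, -0.535]
contact_force: [0.4, -0.4, -1.9]
width: 0.0555
```

```bash
python3 -c "
from h import *;r=look('14',(60,210,190,370));s=st();lowpts(r,s['position']-[0,0,.002])
d=r['side'];W=cloud(d);h=cv2.cvtColor(d['pixels'],cv2.COLOR_RGB2HSV);a=np.radians(8.2)
D=W-s['position'];x=D[...,0]*np.cos(a)+D[...,1]*np.sin(a);y=-D[...,0]*np.sin(a)+D[...,1]*np.cos(a)
for lo in np.arange(-.1,.06,.01):
  m=(x>lo)&(x<lo+.01)&(abs(y)<.04)&(h[...,1]<80)&(D[...,2]<-.01)&(W[...,2]>.015); print(round(lo,2),m.sum(),np.percentile(D[...,2][m],[5,50,95]).round(3) if m.any() else '')
"
```

```text
t 15.8 pos [0.5951 0.2622 0.1628] jawyaw 98.3 F [ 0.43 -0.37 -1.95] M [-0.019 -0.056  0.005] w 0.0555 q [ 0.31  0.44  1.47 -0.    1.23 -1.41]
t 15.9 pos [0.5959 0.261  0.1629] jawyaw 98.1 F [-0.16  0.26 -2.81] M [ 0.022  0.001 -0.019] w 0.0552 q [ 0.31  0.44  1.47 -0.    1.23 -1.41]
side 714 lowest rel grip [-0.009  0.021 -0.087] front [-0.076 -0.013 -0.067] rear [ 0.044 -0.028 -0.059]
top 747 lowest rel grip [-0.013  0.    -0.087] front [-0.076 -0.009 -0.067] rear [ 0.017 -0.03  -0.046]
-0.1 0 
-0.09 0 
-0.08 35 [-0.074 -0.071 -0.058]
-0.07 47 [-0.077 -0.073 -0.051]
-0.06 43 [-0.079 -0.074 -0.051]
-0.05 33 [-0.083 -0.079 -0.055]
-0.04 41 [-0.083 -0.078 -0.058]
-0.03 71 [-0.086 -0.067 -0.027]
-0.02 122 [-0.087 -0.031 -0.024]
-0.01 146 [-0.087 -0.038 -0.021]
-0.0 87 [-0.086 -0.034 -0.023]
0.01 39 [-0.084 -0.045 -0.024]
0.02 46 [-0.074 -0.026 -0.019]
0.03 42 [-0.071 -0.023 -0.019]
0.04 11 [-0.078 -0.046 -0.022]
0.05 0
```

View pics/c14.png

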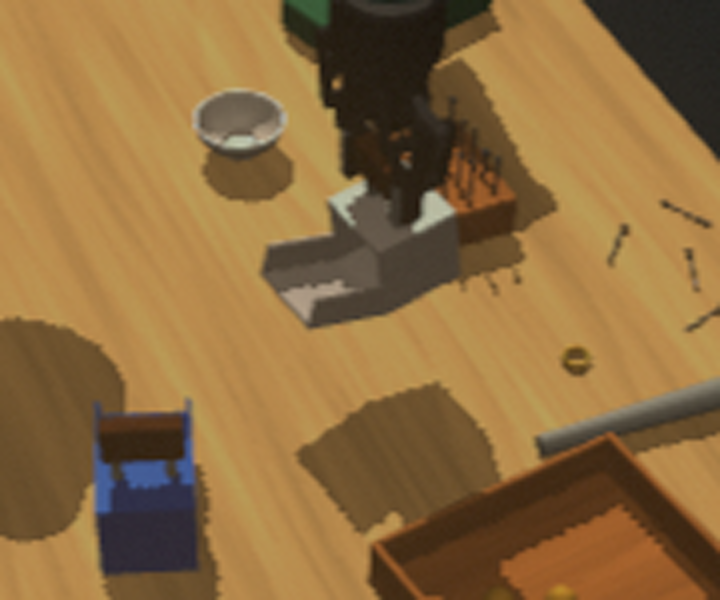

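Emit:
{"fn": "arm_command", "kwargs": {"commands": [[5,[0,0,-3.5],0],[5,[0,0,-2.5],0],[5,[0,0,-1.0],0],[5,[0,0,-0.5],0],[5,[0,0,-0.2],0],[5,[0,0,0],0],[7,[0,0,0],0],[8.5,[0,0,0],0],[8.5,[0,0,0],0],[8.5,[0,0,0],0]]}}

```text
clock: 16.9
position: [0.595, 0.2616, 0.0863]
ee_rot: [-0.463, 0.463, 0.534, -0.534]
contact_force: [0.0, 0.4, 0.5]
width: 0.0854
```

```bash
python3 -c "
from h import *;look('15',(60,210,190,370))"
```

```text
t 16.9 pos [0.595  0.2616 0.0863] jawyaw 98.1 F [0.   0.36 0.46] M [-0.012 -0.021 -0.006] w 0.0854 q [ 0.31  0.51  1.56  0.    1.07 -1.41]
```

View pics/c15.png

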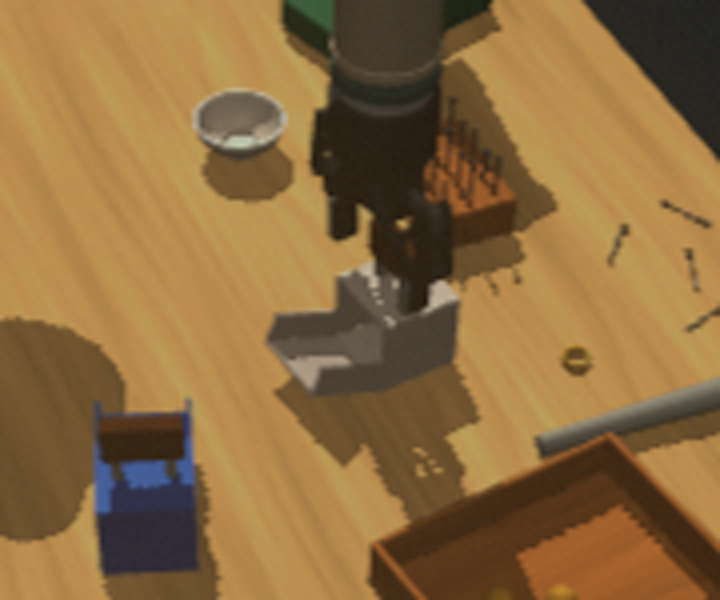

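Emit:
{"fn": "arm_command", "kwargs": {"commands": [[8.5,[0,0,1.5],0],[8.5,[0,0,2.5],0],[8.5,[0,0,4],0],[8.5,[0,0,4],0],[8.5,[0,0,4],0],[8.5,[-4,2,0],0],[8.5,[-4,2,0],0],[8.5,[-4,2,0],0],[8.5,[-4,2,0],0],[8.5,[0,0,0],0],[8.5,[0,0,0],0]]}}

```text
clock: 18.1
position: [0.4341, 0.3422, 0.2467]
ee_rot: [-0.462, 0.463, 0.535, -0.534]
contact_force: [0.6, 0.0, 0.1]
width: 0.0851
```

```bash
python3 -c "
from h import *;r=look('16',(60,260,190,430))
for n in r:
  W=cloud(r[n]);h=cv2.cvtColor(r[n]['pixels'],cv2.COLOR_RGB2HSV)
  for k,c in(('A',(.595,.262)),('B',(.48,-.282))):
    d=np.hypot(W[...,0]-c[0],W[...,1]-c[1])
    m=(d<.045)&(W[...,2]>.1)&(W[...,2]<.12);p=W[m];R=cv2.minAreaRect((p[:,:2]*1000).astype(np.float32))
    q=W[(d<.045)&(W[...,2]>.053)&(W[...,2]<.07)&(h[...,1]<80)]
    A=np.c_[q[:,:2]-c,np.ones(len(q))];co=np.linalg.lstsq(A,q[:,2],rcond=None)[0]
    print(n,k,m.sum(),'blocktop',np.percentile(p[:,2],[50,95]).round(4),R[0],R[1],'hood z',co[2].round(4),'tilt rad',np.hypot(*co[:2]).round(3),len(q))
"
```

```text
t 18.1 pos [0.4341 0.3422 0.2467] jawyaw 98.3 F [0.63 0.05 0.12] M [-0.01  -0.018 -0.009] w 0.0851 q [ 0.54  0.24  1.56 -0.    1.34 -1.17]
side A 103 blocktop [0.1086 0.1128] (607.525634765625, 262.2776794433594) (17.042335510253906, 57.57781982421875) hood z 0.0616 tilt rad 0.014 235
side B 204 blocktop [0.1087 0.1124] (479.9587097167969, -282.25677490234375) (18.89112663269043, 55.70947265625) hood z 0.0614 tilt rad 0.011 453
top A 132 blocktop [0.1093 0.1131] (611.4600219726562, 260.7948913574219) (16.44041633605957, 56.03878402709961) hood z 0.062 tilt rad 0.011 296
top B 126 blocktop [0.1099 0.1132] (481.3035888671875, -282.94915771484375) (14.29216194152832, 56.824256896972656) hood z 0.062 tilt rad 0.001 426
```

View pics/s16.png

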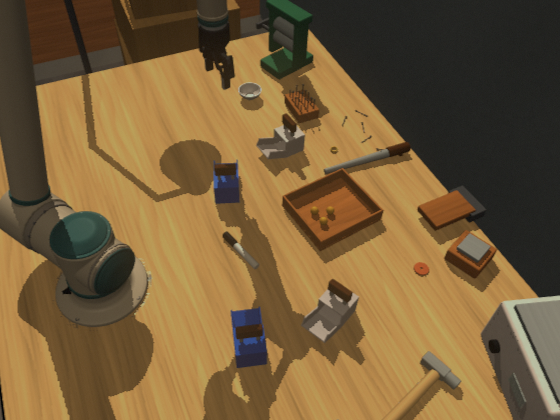

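View pics/c16.png

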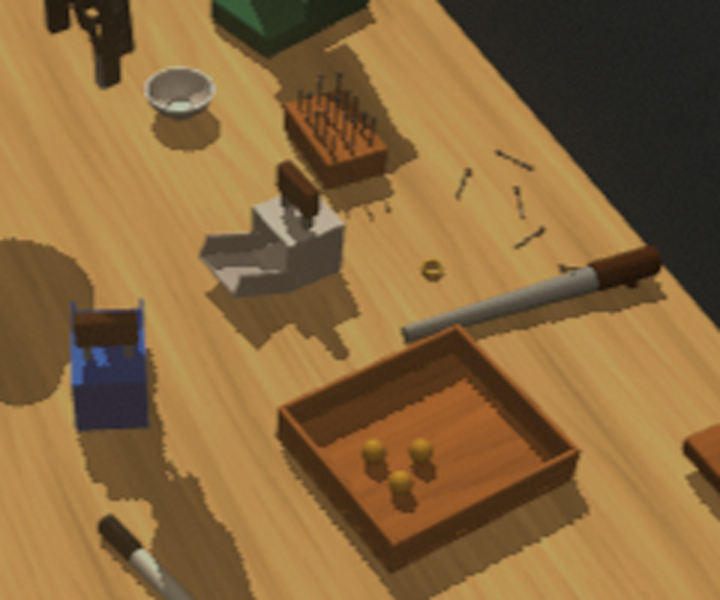

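The last pictures show three beads in the tray, around side pixel (322,214). Both scoops stand upright with a tilt under 0.02 rad and the hood tops at 62 mm, and the gripper is clear of everything.

```bash
python3 -c "
from rig import manip
print(manip.sign_off())"
```

```text
the job is handed in; nothing more can be done
None
```

I handed the job in at about 18 s with all three beads in the tray and both scoops standing upright on the bench. `sign_off` gives no verdict, so this rests on my own checks.

- **Choosing the scoop:** I lifted the left scoop level and it weighed 3.2–3.6 N. A loaded scoop should weigh about 3.15 N and an empty one 1.8 N. The beads were also visible inside it, so I never touched the other scoop.
- **Tipping:** The arm can only turn about the vertical, so I held the grip block by its ends at 20 N and pressed the back of the scoop onto the tray's far wall in strokes. The beads rolled out at about 31°. I took it on to roughly 50–55° to be well past the 30° line.
- **Setting it down:** Dragging the lip on the bench did not right the scoop because it just slid. Hooking the lip behind the tray wall and drawing back brought it to about 7°, and it settled flat when I let go.
- **Last checks:** The pictures show three beads in the tray. Both scoops are within 0.02 rad of upright, with hood tops at 62 mm and block tops at about 110 mm, as they should be on the bench. The gripper is clear of everything.
- **Less certain:** My tilt fit disagreed between the two cameras while the gripper hid the hood, so I judged the steepest angle from the side picture and the rear corner's position.

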